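# Open up the bench work lamp and slide its recessed switch on

## Task

Get the work lamp ready for use: first push its half-raised head up and right back to its stop so that it is clear of the switch below, then put a fingertip into the narrow slot on top of the base and slide the small flush switch all the way on, towards the head's hinge. Leave the head back, and do not knock the tape roll or the tin beside the lamp out of their places.

Things in the scene. Friction and masses are not known exactly. Their poses are not given: they have to be found in the camera images.
- lamp: Base of a grey battery work lamp, a box 170 (x) x 100 (y) x 50 mm (z), fixed to the bench. Origin: centre of its underside, on the bench. Its +x axis runs along its length towards the hinge end, roughly away from the robot; z is up. The flat top is at z = 50 mm. Two hinge ears at x = 70 mm reach y = +-58 mm and z = 70 mm.
- lamp_switch (a joint): Travel of the slide switch in m: 0 = off, 0.018 = fully on (end stop), growing along the lamp's +x. It stays where it is left; about 1.5 N of friction, no spring. It starts within 2 mm of off.
- switch_rear (a point): Top middle of the rear face (the one facing the lamp's -x) of the switch: a black block with pale ribs on top, 10 mm long in x, 26 mm wide, 7.5 mm high, flush with the lamp's top, standing in the slot. Push this face along the lamp's +x; at off it is at lamp x = -23 mm, so 42 mm of the slot is open behind it.
- slot_rear (a point): Middle of the slot's rear end at the level of the lamp's top (lamp x = -65 mm, z = 50 mm); axes as the lamp's. The slot is 72 mm long (lamp x = -65 to +7 mm), 34 mm wide (y = -17 to +17 mm) and 8 mm deep, with a hard flat floor at z = 42 mm.
- lamp_head (a joint): Angle of the lamp's head in rad: 0 = folded flat over the base, 1.57 = upright, 1.9 = leaning back at its stop. It starts between 0.8 and 1.1. The stiff hinge (0.2 N m of friction) holds the head where it is left; pushing takes under 5 N at the free edge.
- head_edge (a point): Middle of the free edge of the head, 155 mm from the hinge. The head is a flat black panel 90 mm wide and 14 mm thick with the white light plate on its under side (the side that faces the base when folded, and the robot when tipped back). Push the edge or the under side along the lamp's +x to raise it.
- head_hinge (a point): Middle of the hinge line (lamp x = 70 mm, z = 62 mm). The line is parallel to the lamp's y.
- tape_roll: Grey roll of tape lying flat beside the lamp, 78 mm across, 24 mm high; loose. Origin: centre of its underside.
- tin: Small round metal tin with a red and white label standing beside the lamp, 78 mm across and 78 mm high; loose. Origin: centre of its underside.

How it is judged (in metres and radians):
On the way, in this order (a step that is already met when the one before it is completed fails the run):
1. the head is tipped back to its stop, with the switch still off (value of joint lamp_head above 1.7 rad and value of joint lamp_switch below 0.006 m), for 0.2 s.
2. the switch is slid fully on, with the head still back (value of joint lamp_switch above 0.015 m and value of joint lamp_head above 1.7 rad), for 0.2 s.
At the end, for the whole second after the job is handed in: The head leans back past 1.7 rad (stop at 1.9) and is still, the switch is slid past 15 of its 18 mm, and the tape roll and tin are within 30 mm of where they started (all of step 2 and distance of each of tape_roll, tin from where it was at the start of the episode below 0.03 m and velocity of joint lamp_head between -0.05 and 0.05 rad/s); the robot touches nothing.
It fails at once if the tape roll or the tin is shoved more than 30 mm (not (distance of each of tape_roll, tin from where it was at the start of the episode below 0.03 m)).
It also fails if it takes over 40 s, if anything falls off the work surface, if the arm or the gripper's body presses on something with over 40 N, if the wrist force passes 120 N, or if a joint passes its speed limit or range.

## Robot

A 6-joint arm with a two-finger parallel gripper is mounted at the origin on a cart in front of the work surface, level with it; the furniture and walls round the work are solid. World frame = base frame: x ahead of the robot, y to its left, z up, the work surface at z = 0. Lengths are in mm, angles in rad, forces in N, time in s.
With the tool pointing down it reaches from about 300 to 1000 mm from the base axis. Payload 5.1 kg.
Tool frame: the origin (TCP) lies on the mounting face of the last link; the fingertips stand 190 mm ahead of it and the grasp point (between the pads) lies 171 mm ahead of it; z points along the fingers, y is the line along which they close (so a half turn about z gives the same grasp; the last joint's range is limited). The gripper opens to 95 mm and grips with 3 to 60 N. Pads are 20 mm wide; open, the fingers measure 119 mm over their backs; the gripper's body (75 mm by 180 mm) begins 59 mm behind the grasp point.
Start: joints at [-1.194, 0.124, 1.65, -0, 1.367, -0.083], TCP at [288.418, -582.496, 404.756] pointing down, gripper open.
Joint ranges: [-2.61, 2.61], [-1.02, 2.33], [0.03, 2.71], [-1.35, 4.49], [0.32, 2.68], [-2.91, 2.91]. Speed limits (rad/s): [2.57, 2.57, 3.14, 3.14, 3.14, 3.14].

## Interface

Orientations are given as a rotation vector (axis times angle).
In Python, from cell import arm, capture, get_calibration, get_state gives the robot as it stands (arm), with the cameras as plain functions and the readings as plain functions.
- The arm moves only by the tool step_hand, called after ">>>" as name(argument=value, ...) on one line, values as JSON. Schema: {"type":"object","properties":{"motion":{"type":"object","properties":{"tx":{"type":"array","items":{"type":"number"},"minItems":1,"maxItems":10},"ty":{"type":"array","items":{"type":"number"},"minItems":1,"maxItems":10},"tz":{"type":"array","items":{"type":"number"},"minItems":1,"maxItems":10},"rz":{"type":"array","items":{"type":"number"},"minItems":1,"maxItems":10}},"additionalProperties":false,"required":["tx","ty","tz","rz"]},"finger_gap":{"type":"number"},"clamp_n":{"type":"number"},"only":{"type":"string"},"quiet":{"type":"boolean"},"lines":{"type":"string"}},"required":["motion"],"additionalProperties":false}. motion is an object with one list for each field, all of the same length, 1 to 10, a row being the entries at one place: tx, ty, tz (the shift in fractions of the full range, 1 being 500 mm), rz (a turn about the tool's z in fractions of the full range, 1 being 2 rad); each row shifts and turns the commanded pose from where the row before left it, along the tool's axes as they then stand; what a row does not reach is not made up. A row lasts 1/10 s, in which the tool goes at most 50 mm and 0.15 rad, less where a joint would pass 70% of its speed; a pose out of reach is approached as far as the arm can. finger_gap is the finger opening in mm, set as the call begins (left out keeps the last). The fingers move at their own pace and stop on an object; clamp_n is the grip in N (left out, the last holds). Time passes only in rows, so rows that do not move let the fingers close. The tool returns the time, the measured TCP pose, the force, the opening and the grip force at its end. only (a regular expression) keeps the lines of the reply that match it, lines (a string "A,B") keeps lines A to B, and quiet returns only ok. A shift or turn number past 1, either way, is cut back to 1. Input that does not fit is refused with a message, and nothing moves.
- get_state(): the state, without advancing time (a new reading comes with each control period).
- capture(name): name is "side" or "top" or "wrist"; returns the picture (400x640x3 uint8, blue, green, red); there is no depth.
- get_calibration(name): a dict with "camera_matrix" (3x3 intrinsics, pixels), "R" (3x3) and "t" (3): a world point X has camera coordinates R X + t; the wrist camera has in their place "mount" (4x4, takes a point from camera to tool coordinates, whose origin is the TCP and whose axes are the flange's). Camera axes: x right, y down, z forward; pixel columns grow to the right and rows downward; lengths in mm; the calibration is good to about 2 mm. A picture is of the moment at which its call begins: read the wrist's pose just before it. get_calibration takes no time and is no camera call.
- arm.finish_job(): hands the job in; it is judged then, once.
The state is a dict: "t": time; "qpos": joint angles; "qd": joint speeds; "tau": joint torques, N m; "eef_pos": TCP position; "tool_rot": TCP orientation; "ft_force": force on the tool from outside, world axes, zero at the start; "wrist_torque": the same for the moment, N m; "grip_width": finger opening in mm; "grasp_force": force on a finger pad.
Only numpy, scipy, OpenCV 4.12 (cv2) and the standard library are available. Lean on these libraries where they do the work, as an engineer would, in place of code of your own. Each camera call takes 0.05 s, during which the arm holds its last target. There are 200 camera calls.

## Working session

There is one attempt and no reset: what is moved stays moved. The work goes in short steps, Python scripts to look and compute and a tool call to move; the robot and the scene stay as the last step left them, time stands still between calls to the robot, and variables do not carry over. Pictures are saved under pics/ and viewed, at most 10 in all, crops included, and the job is handed in when it is done.

```bash
mkdir -p pics; ls
```

Run:
```python
from cell import arm, capture, get_calibration, get_state
import cv2,numpy as np
s=get_state();print(s['t'],s['eef_pos'],s['tool_rot'],s['grip_width'])
a=capture("top");b=capture("side")
cv2.imwrite("pics/top0.png",a);cv2.imwrite("pics/side0.png",b)
for n in("top","side"):
    c=get_calibration(n);R=np.array(c['R']);print(n,-R.T@np.array(c['t']),R.round(3).tolist(),np.array(c['camera_matrix']).tolist())
```

```text
cell.py
pics
0.0 [ 288.31853445 -582.27701979  403.46636345] [-3.05688857e+00 -7.15434655e-01  4.98694265e-04] 95.10637252481753
top [404.74346115  41.49348693 921.45494049] [[-0.003, -1.0, -0.013], [-0.99, 0.005, -0.143], [0.143, 0.012, -0.99]] [[452.8653084820872, 0.0, 322.00177442014103], [0.0, 452.8653084820872, 192.20735543264112], [0.0, 0.0, 1.0]]
side [278.63347539 635.50028125 585.12674279] [[-0.928, -0.371, 0.022], [-0.243, 0.561, -0.791], [0.281, -0.74, -0.611]] [[410.3587156118976, 0.0, 316.4310019053658], [0.0, 410.3587156118976, 204.7175401346391], [0.0, 0.0, 1.0]]
```

View pics/top0.png

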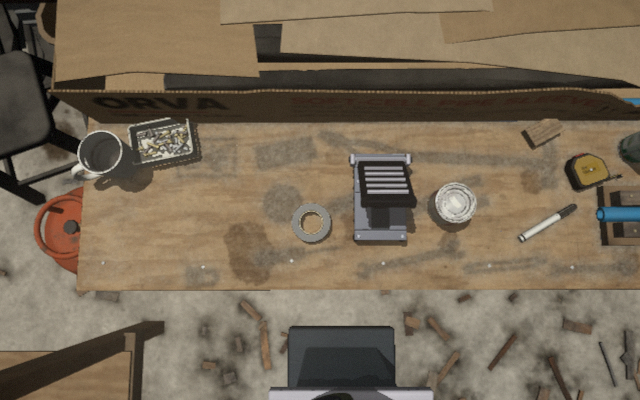

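View pics/side0.png

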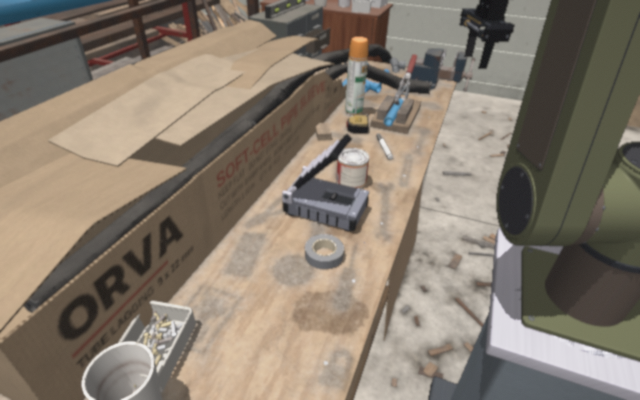

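The top view shows the lamp (cols 350–413, rows 153–243), with the head over its far half. The tape is at about (312,223) and the tin at about (455,203), with a carton wall behind at rows 95–120. The side view shows the head raised about 45–60°, with the lamp at about (325,205). I'll enlarge both.

Run:
```python
import cv2,numpy as np
a=cv2.imread("pics/top0.png")[140:255,340:420];b=cv2.imread("pics/side0.png")[125:240,270:380]
f=lambda i,k:cv2.resize(i,None,fx=k,fy=k,interpolation=cv2.INTER_CUBIC)
a=f(a,4);b=f(b,4)
cv2.imwrite("pics/z.png",np.hstack([a,b]))
print(a.shape,b.shape)
```

```text
(460, 320, 3) (460, 440, 3)
```

View pics/z.png

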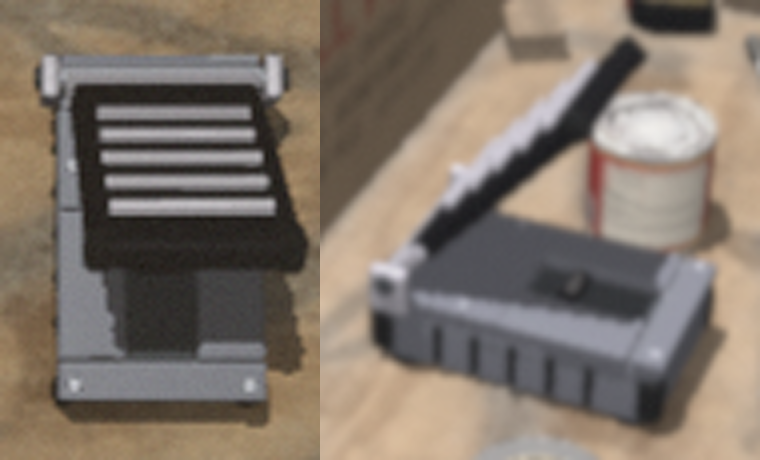

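Create h.py:
```python
from cell import arm, capture, get_calibration, get_state
import numpy as np,cv2
def ray(n,uv,pose=None):
    c=get_calibration(n);K=np.array(c['camera_matrix'])
    d=np.linalg.inv(K)@[uv[0],uv[1],1]
    if n=="wrist":
        M=np.array(c['mount']);p,rv=pose;Rt=cv2.Rodrigues(np.array(rv))[0]
        return np.array(p)+Rt@M[:3,3],Rt@M[:3,:3]@d
    R=np.array(c['R']);return -R.T@np.array(c['t']),R.T@d
def plane(n,uv,z,pose=None):
    o,d=ray(n,uv,pose);return o+d*(z-o[2])/d[2]
def tri(*rs):
    A=0;b=0
    for o,d in rs:
        d=d/np.linalg.norm(d);P=np.eye(3)-np.outer(d,d);A=A+P;b=b+P@o
    return np.linalg.solve(A,b)
```

Run:
```python
from h import *
np.set_printoptions(precision=1,suppress=True)
T=lambda x,y:(340+x/4,140+y/4);S=lambda x,y:(270+(x-320)/4,125+y/4)
for n,uv,z in[("frontL",(58,396),50),("frontR",(267,396),50),("slotRL",(125,355),50),("slotRR",(197,355),50),("earL",(48,60),70),("earR",(275,60),70)]:
    print(n,plane("top",T(*uv),z))
for n,uv,z in[("near ear top",(390,268),70),("frontL",(645,365),50),("frontR",(712,268),50),("slotRL",(660,295),50)]: print("side",n,plane("side",S(*uv),z))
tr=lambda t,s:tri(ray("top",T(*t)),ray("side",S(*s)))
print("frontR 3d",tr((267,396),(712,266)),"frontL",tr((58,396),(645,362)))
print("edgeL",tr((90,265),(640,52)),tr((85,245),(625,40)))
print("tin top",plane("top",(456,203),78),"tape",plane("top",(311.5,223),24))
o=plane("top",(312,185),0);print(o, plane("top",(360,121),0))
```

```text
frontL [439.6  -9.7  50. ]
frontR [ 439.2 -109.5   50. ]
slotRL [459.1 -42.1  50. ]
slotRR [458.9 -76.6  50. ]
earL [599.5  -5.9  70. ]
earR [ 598.8 -114.7   70. ]
side near ear top [589.   -4.6  70. ]
side frontL [444.6  -4.5  50. ]
side frontR [ 436.5 -101.    50. ]
side slotRL [455.7 -65.3  50. ]
frontR 3d [ 439.1 -110.5   44.4] frontL [442.7  -9.   48.7]
edgeL [473.7 -14.8 221.8] [480.8 -12.6 227.6]
tin top [ 504.7 -198.4   78. ] tape [472.6  73.6  24. ]
[552.8  73.4   0. ] [688.4 -27.6   0. ]
```

Run:
```python
from h import *
np.set_printoptions(precision=1,suppress=True)
T=lambda x,y:(340+x/4,140+y/4);S=lambda x,y:(270+(x-320)/4,125+y/4)
tr=lambda t,s:tri(ray("top",T(*t)),ray("side",S(*s)))
print(tr((303,270),(643,58)),tr((306,240),(628,38)),tr((88,268),(590,138)))
o,d=ray("top",T(195,268))
for th in(.8,.9,1,1.1):print(th,plane("top",T(195,268),62+155*np.sin(th)),594.5-155*np.cos(th))
s=get_state();print(cv2.Rodrigues(np.array(s['tool_rot']))[0])
print(get_calibration("wrist")['mount'])
```

```text
[ 487.1 -105.4  168.4] [ 497.3 -105.4  178.1] [486.8 -16.2 169.8]
0.8 [487.3 -59.9 173.2] 486.5104600511894
0.9 [486.2 -58.5 183.4] 498.150454918047
1 [485.2 -57.3 192.4] 510.7531425904383
1.1 [484.3 -56.3 200.1] 524.1926011790355
[[ 0.9  0.4 -0. ]
 [ 0.4 -0.9  0. ]
 [ 0.  -0.  -1. ]]
[[-0.  -1.  -0.3 72.4]
 [ 1.  -0.  -0.   0.1]
 [ 0.  -0.3  1.  19.9]
 [ 0.   0.   0.   1. ]]
```

The measurements agree with the given sizes. The lamp yaw is about 0 and its centre is (524.5, -59.8). The hinge is at x≈594.5, the head edge at x≈487 and z≈170 (angle about 0.8), and the slot rear at (459, -59.4, 50). Next I turn the tool square, close the fingers and travel to x≈440.

Careful with the scale: shifts go in shares of 500 mm and turns go in shares of 2 rad. That gives: -45 mm is -0.09, 10 mm is 0.02, 0.115 rad is 0.0575.

>>> step_hand(motion={"tx": [0,0,0,0,0.02,0.02,0.02,0.02,0.02,0.02],"ty": [0,0,0,0,-0.09,-0.09,-0.09,-0.09,-0.09,-0.09],"tz": [0,0,0,0,0,0,0,0,0,0],"rz": [0.0575,0.0575,0.0575,0.0575,0,0,0,0,0,0]}, finger_gap=0, clamp_n=20)

```text
t: 1.1
eef_pos: [348.3, -310.6, 404.2]
tool_rot: [-3.141, 0.001, 0.0]
ft_force: [1.3, -0.2, -0.4]
grip_width: 20.0
grasp_force: 0.0
```

>>> step_hand(motion={"tx": [0.03,0.03,0.03,0.03,0.03,0.03,0,0],"ty": [-0.084,-0.084,-0.084,-0.084,-0.084,-0.084,0,0],"tz": [0,0,0,0,0,0,0,0],"rz": [0,0,0,0,0,0,0,0]})

```text
t: 1.9
eef_pos: [438.5, -59.7, 404.3]
tool_rot: [3.141, 0.004, -0.002]
ft_force: [0.1, 0.1, -0.0]
grip_width: 0.2
grasp_force: 0.0
```

Scaled: 30 mm is 0.06, 15 mm is 0.03.

>>> step_hand(motion={"tx": [0,0,0.03,0.03,0.03,0.03,0.03,0.03,0.03,0.03],"ty": [0,0,0,0,0,0,0,0,0,0],"tz": [0.06,0.06,0,0,0,0,-0.004,-0.004,-0.004,-0.004],"rz": [0,0,0,0,0,0,0,0,0,0]})

```text
t: 2.9
eef_pos: [558.6, -62.8, 352.7]
tool_rot: [3.141, -0.005, -0.002]
ft_force: [-1.7, -0.2, 0.8]
grip_width: 0.2
grasp_force: 0.9
```

>>> step_hand(motion={"tx": [0.024,0.024,0],"ty": [0,0,0],"tz": [0,0,0],"rz": [0,0,0]})

```text
t: 3.2
eef_pos: [583.3, -61.5, 352.4]
tool_rot: [-3.142, 0.002, -0.0]
ft_force: [-0.3, -0.2, 0.5]
grip_width: 0.5
grasp_force: 0.0
```

Run:
```python
from h import *
b=capture("side")[60:240,240:400];a=capture("top")[100:280,300:480]
f=lambda i:cv2.resize(i,None,fx=2.3,fy=3,interpolation=cv2.INTER_CUBIC)
cv2.imwrite("pics/p2.png",np.hstack([f(a)[:, :410],f(b)]))
```

```text
(no output)
```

View pics/p2.png

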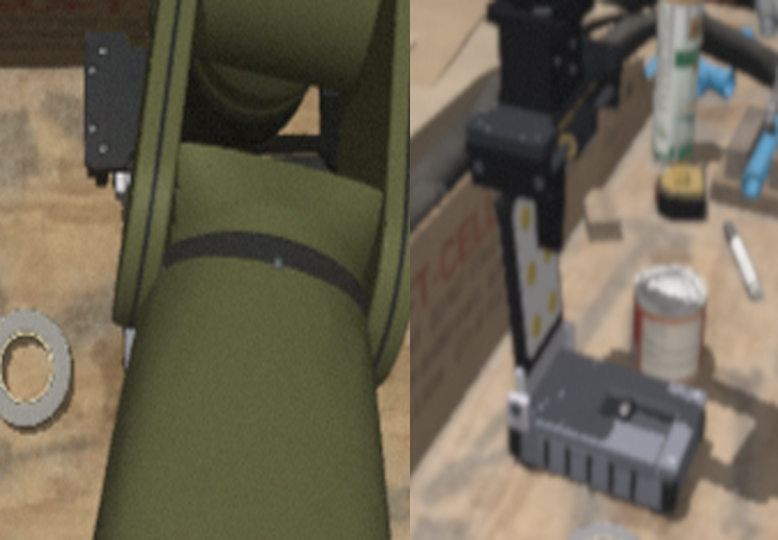

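The side view shows the head about upright (its edge near (515,190) in the crop), with the finger on the light side. The switch is visible in its slot. I'll keep pushing to the stop and watch the force.

Scaled: 8 mm is 0.016, 6 mm is 0.012.

>>> step_hand(motion={"tx": [0.016,0.016,0.012,0],"ty": [0,0,0,0],"tz": [0,0,0,0],"rz": [0,0,0,0]})

```text
t: 3.7
eef_pos: [605.3, -60.4, 352.7]
tool_rot: [-3.141, -0.0, -0.001]
ft_force: [0.6, 0.7, 0.2]
grip_width: 0.7
grasp_force: 0.0
```

>>> step_hand(motion={"tx": [0.008,0.008,0],"ty": [0,0,0],"tz": [0,0,0],"rz": [0,0,0]})

```text
t: 4.0
eef_pos: [610.5, -60.5, 352.4]
tool_rot: [-3.141, -0.0, 0.022]
ft_force: [-18.3, -0.1, 7.8]
grip_width: 0.3
grasp_force: 9.9
```

The force rose to 18 N and the tool stopped short of its command, so the head is at its stop. I'll retract over the slot and look with the wrist camera.

Scaled: -20 mm is -0.04, -14 mm is -0.028.

>>> step_hand(motion={"tx": [-0.028,-0.04,-0.04,-0.04,-0.04,-0.04,-0.04,0,0],"ty": [0,0,0,0,0,0,0,0,0],"tz": [0,0,0,0,0,0,0,0,0],"rz": [0,0,0,0,0,0,0,0,0]})

```text
t: 4.9
eef_pos: [478.9, -60.5, 353.5]
tool_rot: [3.141, -0.0, 0.004]
ft_force: [-0.6, -0.1, -0.3]
grip_width: 0.2
grasp_force: 0.0
```

Run:
```python
from h import *
s=get_state();print(s['eef_pos'],s['tool_rot'])
w=capture("wrist");b=capture("side")
cv2.imwrite("pics/w.png",w);cv2.imwrite("pics/s3.png",b)
b=cv2.resize(b[100:240,250:390],None,fx=2,fy=2)
w[:280,:280]=np.where(False,0,w[:280,:280]);cv2.imwrite("pics/w3.png",np.hstack([cv2.resize(w,(520,325)),b.copy()[:280] if 0 else cv2.resize(b,(280,325))]))
```

```text
[478.91464677 -60.54183775 353.5388899 ] [ 3.14123986e+00 -4.76797877e-04  4.09386159e-03]
```

View pics/w3.png

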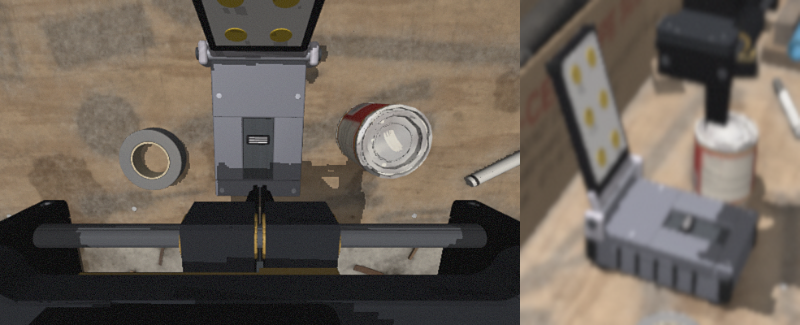

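The wrist view shows the head back, the slot at cols 243–272 and rows 118–178, and the switch at about (258,139). The side view shows the same. I'll turn these into positions.

Run:
```python
from h import *
np.set_printoptions(precision=1,suppress=True)
w=cv2.imread("pics/w.png");p=([478.915,-60.54,353.54],[3.14124,-.000477,.004094])
k=640/520
for n,u in[("front L",(243,118)),("front R",(272,118)),("sw c",(258,140)),("rear L",(243,178)),("rear R",(273,178)),("base rL",(218,194)),("base rR",(300,194)),("base L",(214,118)),("base R",(303,118))]:
    print(n,plane("wrist",(u[0]*k,u[1]*k),50,p))
print("sw 3d",tri(ray("wrist",(258*k,140*k),p),ray("side",(250+(688-520)/2*140/140/1.0,100+224/325*140))))
cv2.imwrite("pics/c.png",cv2.resize(w[130:250,240:400],None,fx=5,fy=5,interpolation=cv2.INTER_CUBIC))
```

```text
front L [527.6 -42.9  50. ]
front R [527.6 -74.5  50. ]
sw c [503.3 -59.2  50. ]
rear L [458.8 -41.7  50. ]
rear R [458.7 -76.5  50. ]
base rL [439.  -11.8  50. ]
base rR [ 438.9 -108.6   50. ]
base L [527.6 -11.2  50. ]
base R [ 527.5 -108.4   50. ]
sw 3d [502.4 -59.3  46.4]
```

View pics/c.png

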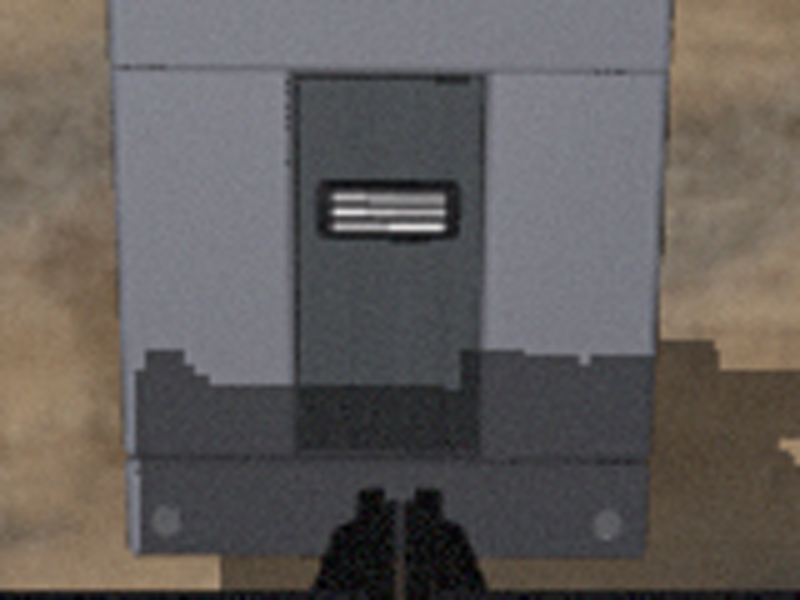

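The close-up shows the slot at cols 295–483 and the switch at rows 182–240, with nothing in the slot behind it. Slot centreline y≈-59.4, rear end x≈459, switch rear x≈499–502. I'll descend at x≈480.

Scaled: 25 mm is 0.05, 20 mm is 0.04.

>>> step_hand(motion={"tx": [0.002,0,0,0,0,0,0,0],"ty": [-0.002,0,0,0,0,0,0,0],"tz": [0.05,0.05,0.05,0.04,0.016,0,0,0],"rz": [0,0,0,0,0,0,0,0]})

```text
t: 5.8
eef_pos: [480.3, -59.7, 251.2]
tool_rot: [3.141, -0.0, 0.004]
ft_force: [1.2, 0.2, -0.7]
grip_width: 0.7
grasp_force: 0.0
```

Scaled: 6 mm is 0.012, 4 mm is 0.008.

>>> step_hand(motion={"tx": [0,0,0,0,0,0,0],"ty": [0,0,0,0,0,0,0],"tz": [0.012,0.008,0.006,0.004,0.002,0,0],"rz": [0,0,0,0,0,0,0]})

```text
t: 6.5
eef_pos: [479.6, -59.5, 233.9]
tool_rot: [3.142, -0.0, 0.0]
ft_force: [0.2, -0.3, -0.2]
grip_width: 0.5
grasp_force: 0.0
```

The tip is at z≈44 with no contact force, so it is inside the slot. Now I push.

Scaled: 4 mm is 0.008, 3 mm is 0.006.

>>> step_hand(motion={"tx": [0.008,0.008,0.008,0.008,0.006,0.006,0.004,0],"ty": [0,0,0,0,0,0,0,0],"tz": [0,0,0,0,0,0,0,0],"rz": [0,0,0,0,0,0,0,0]})

```text
t: 7.3
eef_pos: [503.8, -59.5, 233.7]
tool_rot: [-3.141, 0.0, -0.001]
ft_force: [1.1, -0.5, -0.3]
grip_width: 0.3
grasp_force: 0.0
```

>>> step_hand(motion={"tx": [0.004,0.004,0,0],"ty": [0,0,0,0],"tz": [0,0,0,0],"rz": [0,0,0,0]})

```text
t: 7.7
eef_pos: [506.3, -59.5, 233.5]
tool_rot: [-3.141, -0.0, 0.011]
ft_force: [-10.5, -0.1, 8.1]
grip_width: 0.2
grasp_force: 5.2
```

Scaled: 2 mm is 0.004.

>>> step_hand(motion={"tx": [0.004,0,0],"ty": [0,0,0],"tz": [0,0,0],"rz": [0,0,0]})

```text
t: 8.0
eef_pos: [507.4, -59.5, 233.4]
tool_rot: [-3.141, -0.001, 0.019]
ft_force: [-16.4, -0.8, 13.5]
grip_width: 0.4
grasp_force: 8.5
```

Run:
```python
from h import *
s=get_state();print(s['eef_pos'],s['ft_force'])
w=capture("wrist");cv2.imwrite("pics/w5.png",cv2.resize(w[100:300,180:460],None,fx=2.5,fy=2.5))
```

```text
[507.39052926 -59.52240746 233.426698  ] [-16.44061439  -0.76555918  13.45892115]
```

View pics/w5.png

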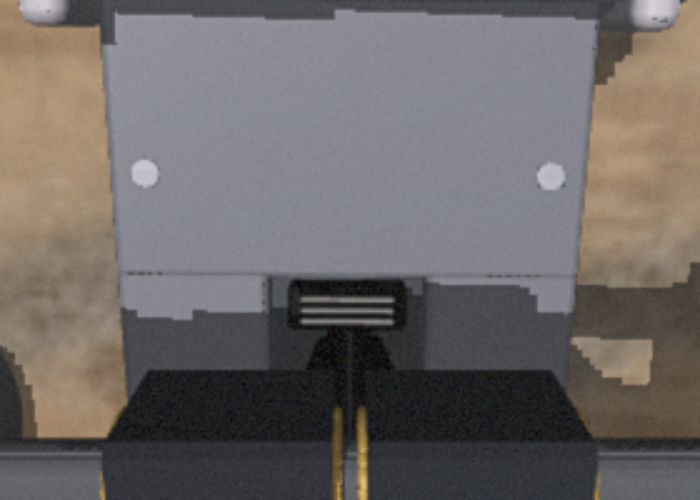

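The switch stands about 2 mm from the slot's front end, which is the full 18 mm of travel, and the force is rising against the stop. I'll back off and lift clear.

Scaled: -40 mm is -0.08, -30 mm is -0.06.

>>> step_hand(motion={"tx": [-0.008,-0.008,0,-0.02,-0.03,-0.03,0,0,0],"ty": [0,0,0,0,0,0,0,0,0],"tz": [0,-0.004,-0.04,-0.06,-0.08,-0.04,0,0,0],"rz": [0,0,0,0,0,0,0,0,0]})

```text
t: 8.95
eef_pos: [461.5, -59.4, 344.2]
tool_rot: [-3.141, 0.0, 0.003]
ft_force: [0.2, 0.1, -0.9]
grip_width: 0.5
grasp_force: 0.0
```

Run:
```python
from h import *
np.set_printoptions(precision=1,suppress=True)
w=capture("wrist");b=capture("side")
cv2.imwrite("pics/w6.png",np.hstack([cv2.resize(w,(480,300)),cv2.resize(b[100:240,250:390],(300,300))]))
```

```text
(no output)
```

View pics/w6.png

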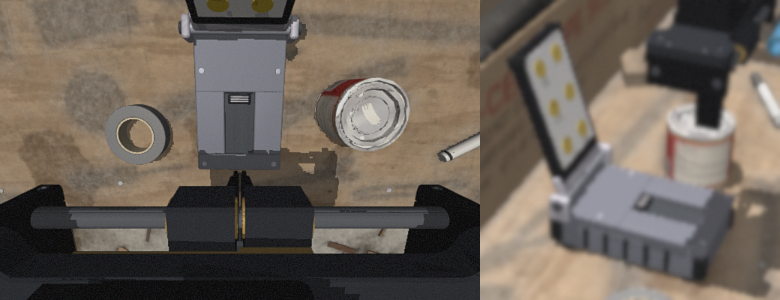

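The switch sits at the hinge end of the slot, at about (239,98). The head is back, and the tape and tin are where they started. The gripper is clear of everything.

```bash
python3 -c "
from cell import arm, capture, get_calibration, get_state
print(arm.finish_job())"
```

```text
the job is handed in; nothing more can be done
None
```

I handed the job in at about 9 s: the head is back at its stop, the switch is slid fully on, the tape roll and tin show no visible movement, and the robot is touching nothing; the hand-in returned no verdict.

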